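# Change over the press punches in reverse order

## Task

Move the four steel press punches from the wooden trays into the pockets of the metal rack in reverse order: the one now at the left end of the wooden row goes in the right-end pocket of the metal rack, the next one beside it, and so on, so that the one now at the right end finishes at the left end (left and right as the robot sees them). Stand each upright on its foot inside its own pocket, do not topple any punch on the way, and leave the oil bottle where it stands.

Things in the scene. Friction and masses are not known exactly. Their poses are not given: they have to be found in the camera images.
- round_mid (a point): Bright steel press punch, loose, standing upright, 70 mm tall, 0.2 to 0.6 kg: a plain round bar, 32 mm diameter, a small dark centre mark on top. The point is at its centre, 35 mm above its foot; z is up its length. At the start it stands in one of the four wooden trays, turned up to 0.2 rad from square with the tray. Best gripped above the middle, across the row.
- square_mid (a point): Bright steel press punch, loose, standing upright, 70 mm tall, 0.2 to 0.6 kg: a square bar, 32 x 32 mm, a small dark centre mark on top; its x and y axes are square to its faces. The point is at its centre, 35 mm above its foot; z is up its length. At the start it stands in one of the four wooden trays, turned up to 0.2 rad from square with the tray. Best gripped above the middle, across the row.
- blade_mid (a point): Bright steel press punch, loose, standing upright, 70 mm tall, 0.2 to 0.6 kg: a flat bar of oblong section, 22 mm along its own x and 40 mm along its own y, top plain. The point is at its centre, 35 mm above its foot; z is up its length. At the start it stands in one of the four wooden trays, turned up to 0.2 rad from square with the tray. Best gripped above the middle, across the row.
- flanged_mid (a point): Bright steel press punch, loose, standing upright, 70 mm tall, 0.2 to 0.6 kg: a slim round stem, 22 mm diameter, on a round foot 40 mm in diameter and 12 mm high. The point is at its centre, 35 mm above its foot; z is up its length. At the start it stands in one of the four wooden trays, turned up to 0.2 rad from square with the tray. Best gripped above the middle, across the row.
- tray_round: The small square wooden tray in which the round punch stands at the start (the four trays look alike and stay put). Outside 70 x 70 mm, 10 mm high; pocket 58 x 58 mm, its floor 4 mm above the tray's origin, which is the centre of the underside. The four trays stand in a row, 75 mm apart, along their own y (within 0.12 rad of the robot's left-right line), on a fixed plywood board (90 x 330 x 8 mm, with 18 mm high end strips).
- tray_square: The small square wooden tray in which the square punch stands at the start (the four trays look alike and stay put). Outside 70 x 70 mm, 10 mm high; pocket 58 x 58 mm, its floor 4 mm above the tray's origin, which is the centre of the underside. The four trays stand in a row, 75 mm apart, along their own y (within 0.12 rad of the robot's left-right line), on a fixed plywood board (90 x 330 x 8 mm, with 18 mm high end strips).
- tray_blade: The small square wooden tray in which the blade punch stands at the start (the four trays look alike and stay put). Outside 70 x 70 mm, 10 mm high; pocket 58 x 58 mm, its floor 4 mm above the tray's origin, which is the centre of the underside. The four trays stand in a row, 75 mm apart, along their own y (within 0.12 rad of the robot's left-right line), on a fixed plywood board (90 x 330 x 8 mm, with 18 mm high end strips).
- tray_flanged: The small square wooden tray in which the flanged punch stands at the start (the four trays look alike and stay put). Outside 70 x 70 mm, 10 mm high; pocket 58 x 58 mm, its floor 4 mm above the tray's origin, which is the centre of the underside. The four trays stand in a row, 75 mm apart, along their own y (within 0.12 rad of the robot's left-right line), on a fixed plywood board (90 x 330 x 8 mm, with 18 mm high end strips).
- rack: The fixed metal rack, 82 x 317 mm, 10 mm high, with a row of four square pockets, 58 x 58 mm, floor 4 mm above the bench. Origin: centre of the underside. The pocket centres lie along its own y at +112.5, +37.5, -37.5 and -112.5 mm; +y is the left end (y left, x ahead as the robot sees it, within 0.12 rad). It lies beyond or in front of the wooden row, roughly parallel to it.
- oil_bottle: White plastic oil bottle with a black cap, 60 mm diameter, 130 mm tall, standing on the bench to the left of the racks; a bystander. Origin: centre of its underside. (A brush far to the right, and a brass block and a steel bowl beyond the racks, also lie clear of the work.)
Not all that is in view belongs to the job. What is shaped like the part that bears square_mid but blue or turquoise is not meant.

How it is judged:
By the outcome, as a careful person would: the job done as asked, in the order asked, and still so for the second after the job is handed in, with the robot touching nothing.
It also fails if it takes over 104 s, if anything falls off the work surface, if the arm or the gripper's body presses on something with over 40 N, if the wrist force passes 120 N, or if a joint passes its speed limit or range.

## Robot

A 6-joint arm with a two-finger parallel gripper is mounted at the origin on the work surface. World frame = base frame: x ahead of the robot, y to its left, z up, the work surface at z = 0. Lengths are in mm, angles in rad, forces in N, time in s.
With the tool pointing down it reaches from about 350 to 975 mm from the base axis. Payload 7.1 kg.
Tool frame: the origin (TCP) lies between the finger pads; the fingertips stand 8 mm ahead of it and the grasp point (between the pads) lies 11 mm behind it (ctrl.tips_ahead is the distance from the TCP to the fingertips, in mm); y points along the fingers, z is the direction in which the jaws open and shut, and the axes are right-handed (so a half turn about y gives the same grasp; the last joint's range is limited). The gripper opens to 88 mm and grips with 3 to 60 N. Pads are 20 mm wide; open, the fingers measure 115 mm over their backs; the gripper's body (75 mm by 178 mm) begins 61 mm behind the grasp point.
Start: joints at [-1.162, 0.423, 1.63, -0, 1.089, -0.019], TCP at [259.309, -568.651, 230.675] pointing down, gripper open.
Joint ranges: [-3, 3], [-0.9, 2.11], [0.09, 2.58], [-1.31, 4.45], [0.11, 2.69], [-2.54, 2.54]. Speed limits (rad/s): [2.39, 2.39, 3.01, 3.14, 3.14, 3.14].

## Interface

Orientations are given as a rotation vector (axis times angle).
In Python, from workcell import ctrl gives the robot as it stands.
- The arm moves only by the shell command python3 -m creep 'ROWS'. ROWS is JSON, a list of rows, each an object of numbers: "tx", "ty", "tz": the shift along the world's x, y, z in mm; "rx", "ry", "rz": the turn, a rotation vector about the world's x, y, z in rad; "fingers": the closure in counts, from 0 (fully open) to 255 (shut). A call has 1 to 10 rows; each row is the pose to reach, as a shift and turn from the pose commanded when the call began; what a row does not reach only later rows make up. A row lasts 1/8 s, in which the tool goes at most 62.5 mm and 10.7 degrees, less where a joint would pass 70% of its speed; a pose out of reach is approached as far as the arm can. A call with a gripper value outside its range is refused whole. The fingers move at their own pace and stop on an object; the grip force is fixed at half the most. Time passes only in rows, so rows that repeat a pose let the fingers close. It gives the time, the measured TCP pose, the force and the opening at its end, in the units of the state.
- ctrl.get_obs(): the state, without advancing time (a new reading comes with each control period).
- ctrl.get_image(name): name is "scene" or "top" or "wrist"; returns a dict with "pixels" (384x512x3 uint8, blue, green, red), "intrinsics" (3x3 intrinsics, pixels), "rvec" (rotation vector, rad) and "tvec" (3), from world to camera coordinates, as OpenCV has them. Camera axes: x right, y down, z forward; pixel columns grow to the right and rows downward; lengths in mm; the calibration is good to about 2 mm. A picture is of the moment at which its call begins. There is no depth.
- ctrl.close_job(): hands the job in, once; it reports no verdict.
The state is a dict: "t": time; "qpos": joint angles; "qvel": joint speeds; "joint_torque": joint torques, N m; "ee_pos": TCP position; "orientation": TCP orientation; "ft_force": force on the tool from outside, world axes, zero at the start; "moment": the same for the moment, N m; "width": finger opening in mm.
Only numpy, scipy, OpenCV 4.12 (cv2) and the standard library are available. Lean on these libraries where they do the work, as an engineer would, in place of code of your own. Each camera call takes 0.05 s, during which the arm holds its last target.

## Working session

There is one attempt and no reset: what is moved stays moved. The work goes in short steps, Python scripts to look and compute and a shell command to move; the robot and the scene stay as the last step left them, time stands still between calls to the robot, and variables do not carry over. Pictures are saved under pics/ and viewed, and the job is handed in when it is done.

```bash
ls; mkdir -p pics
python3 - <<'E'
from workcell import ctrl
import cv2
o=ctrl.get_obs(); print(o)
for n in ("scene","top"):
    i=ctrl.get_image(n); cv2.imwrite(f"pics/{n}0.png",i["pixels"]); print(n,i["intrinsics"],i["rvec"],i["tvec"])
E
```

```text
pics
{'t': 0.0, 'qpos': array([-1.16196441e+00,  4.23834356e-01,  1.63067748e+00,  9.31187466e-07,
        1.08861006e+00, -1.90021303e-02]), 'qvel': array([ 0.00208968,  0.00103712, -0.00020738, -0.00109916,  0.00058848,
        0.00011022]), 'joint_torque': array([ 2.37256558e-03, -5.44612527e+01, -2.73663998e+01,  6.45961706e-02,
        2.26832146e-02, -8.82911877e-05]), 'ee_pos': array([ 259.11993359, -568.15863218,  229.91066071]), 'orientation': array([-0.43156142,  1.98670236, -1.98365423]), 'ft_force': array([0.25170079, 0.3145803 , 0.25282555]), 'moment': array([ 0.04751587, -0.01134554,  0.00948413]), 'width': 87.4703752593767}
scene [[384.1242085    0.         245.57362095]
 [  0.         384.1242085  196.15511773]
 [  0.           0.           1.        ]] [ 1.9495102   0.91722908 -0.48337919] [-450.14627584 -166.07327732 1169.62879582]
top [[366.14632427   0.         260.32086081]
 [  0.         366.14632427 192.48123158]
 [  0.           0.           1.        ]] [ 2.12133396 -2.10842834  0.21465204] [ 53.85960697 581.95872158 815.08997494]
```

View pics/scene0.png

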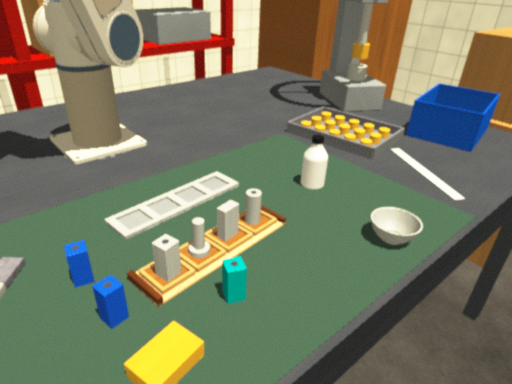

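View pics/top0.png

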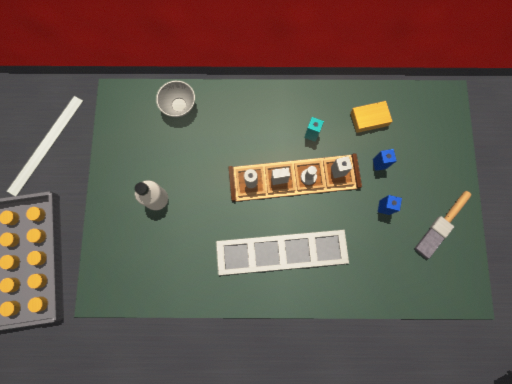

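```bash
cat > h.py <<'E'
import numpy as np, cv2
from workcell import ctrl
from scipy.spatial.transform import Rotation as R
def unproj(im,uv,z):
    Rm=cv2.Rodrigues(np.array(im["rvec"]))[0]; t=np.array(im["tvec"]).ravel(); c=-Rm.T@t
    K=np.array(im["intrinsics"]); uv=np.atleast_2d(np.array(uv,float))
    d=(Rm.T@np.linalg.inv(K)@np.c_[uv,np.ones(len(uv))].T).T
    return c+d*((z-c[2])/d[:,2])[:,None]
def proj(im,p):
    return cv2.projectPoints(np.array(p,float).reshape(-1,1,3),np.array(im["rvec"]),np.array(im["tvec"]),np.array(im["intrinsics"]),None)[0].reshape(-1,2)
E
python3 - <<'E'
from h import *
o=ctrl.get_obs(); print(R.from_rotvec(o["orientation"]).as_matrix().round(3))
im=ctrl.get_image("top"); p=im["pixels"]
print(-cv2.Rodrigues(im["rvec"])[0].T@np.ravel(im["tvec"]))
hsv=cv2.cvtColor(p,cv2.COLOR_BGR2HSV)
roi=np.zeros(p.shape[:2],np.uint8); roi[225:280,205:360]=1
m=((hsv[...,2]>90)&(hsv[...,1]<70)).astype(np.uint8)*roi
c=max(cv2.findContours(m,0,1)[0],key=cv2.contourArea)
r=cv2.minAreaRect(c); b=cv2.boxPoints(r); w=unproj(im,b,10); print("rack",r,w.round(1),w.mean(0)); 
print(np.linalg.norm(np.diff(w,axis=0),axis=1))
roi[:]=0; roi[140:215,215:375]=1
m=((hsv[...,0]<22)&(hsv[...,1]>90)&(hsv[...,2]>70)).astype(np.uint8)*roi
c=np.vstack([c for c in cv2.findContours(m,0,1)[0] if cv2.contourArea(c)>20])
r=cv2.minAreaRect(c); b=cv2.boxPoints(r); w=unproj(im,b,18); print("wood",r,w.round(1),w.mean(0));print(np.linalg.norm(np.diff(w,axis=0),axis=1))
cv2.imwrite("pics/topcrop.png",cv2.resize(p[110:290,205:405],None,fx=4,fy=3.3,interpolation=cv2.INTER_CUBIC))
cv2.imwrite("pics/wrist0.png",ctrl.get_image("wrist")["pixels"])
E
```

```text
[[-0.91  -0.001  0.415]
 [-0.415  0.001 -0.91 ]
 [-0.    -1.    -0.001]]
[405.94271422  56.83187318 915.38468913]
rack ((282.0, 252.0), (54.0, 154.0), 90.0) [[ 508.6  194.1   10. ]
 [ 510.9 -187.7   10. ]
 [ 380.5 -181.4   10. ]
 [ 378.3  189.3   10. ]] [444.5442496   3.5600189  10.       ]
[381.80256949 130.55040008 370.78398769]
wood ((294.72833251953125, 177.46551513671875), (35.58714294433594, 130.8422088623047), 84.42780303955078) [[ 657.9  140.2   18. ]
 [ 693.6 -192.1   18. ]
 [ 601.  -196.4   18. ]
 [ 566.6  129.4   18. ]] [629.78107826 -29.71750049  18.        ]
[334.24752971  92.76419897 327.60910753]
```

View pics/topcrop.png

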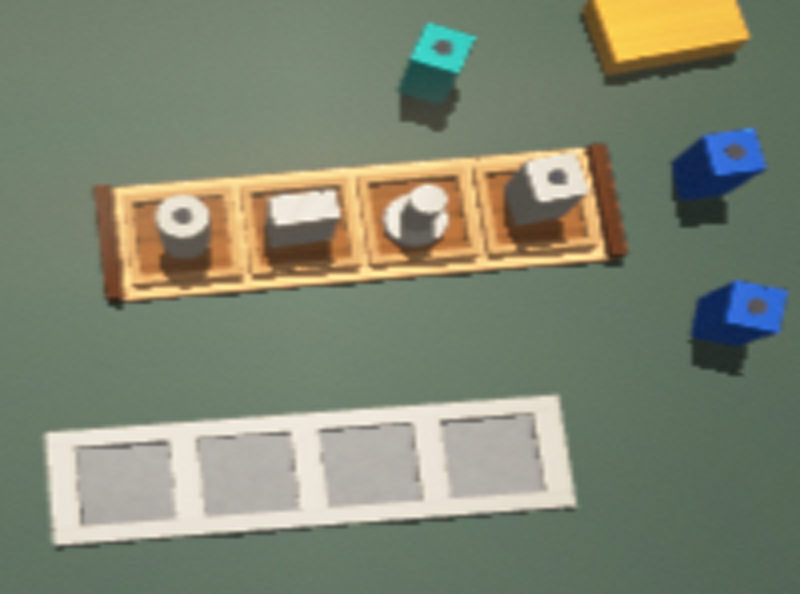

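View pics/wrist0.png

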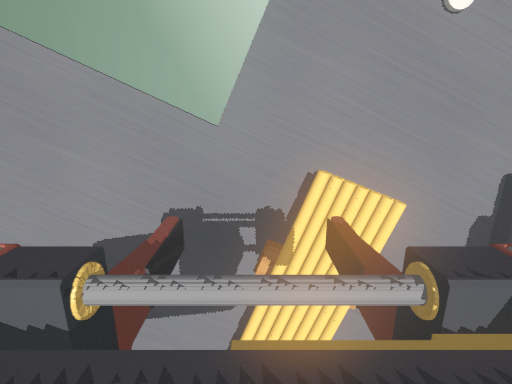

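Run:
```python
from h import *
im=ctrl.get_image("top"); p=im["pixels"]
hsv=cv2.cvtColor(p,cv2.COLOR_BGR2HSV)
roi=np.zeros(p.shape[:2],np.uint8); roi[225:280,205:360]=1
print(p[253,267],p[230,280],p[240,250],p[252,251],p[178,280], p[170,281],p[175,251])
m=((hsv[...,2]>140)&(hsv[...,1]<40)).astype(np.uint8)*roi
cs,_=cv2.findContours(m,0,1); c=max(cs,key=cv2.contourArea)
r=cv2.minAreaRect(c); b=cv2.boxPoints(r); w=unproj(im,b,10); print("rack",r,w.round(1),w.mean(0)); 
print(np.linalg.norm(np.diff(w,axis=0),axis=1))
roi[:]=0; roi[150:205,235:357]=1
m=((hsv[...,2]>165)&(hsv[...,1]<50)).astype(np.uint8)*roi
for c in cv2.findContours(m,0,1)[0]:
    if cv2.contourArea(c)>15:
        r=cv2.minAreaRect(c); w=unproj(im,[r[0]],82); ww=unproj(im,cv2.boxPoints(r),82); print(r,w.round(1),ww[:,:2].round(0).tolist())
```

```text
[169 176 180] [113 130 112] [220 231 237] [219 231 237] [81 89 95] [216 229 236] [104 109 114]
rack ((281.55328369140625, 251.58607482910156), (34.94679641723633, 131.5484161376953), 84.80557250976562) [[ 471.4  169.4   10. ]
 [ 502.7 -153.9   10. ]
 [ 418.1 -158.1   10. ]
 [ 388.   159.2   10. ]] [445.0298683    4.17429454  10.        ]
[324.81086826  84.67047983 318.73329222]
((250.0, 175.5), (11.0, 12.0), 90.0) [[617.4  81.9  82. ]] [[631.0, 96.0], [631.0, 68.0], [604.0, 68.0], [604.0, 96.0]]
((280.5, 172.50001525878906), (8.485281944274902, 16.687721252441406), 81.8698959350586) [[625.1  10.3  82. ]] [[632.0, 31.0], [638.0, -8.0], [618.0, -10.0], [612.0, 28.0]]
((308.5, 173.5), (15.0, 15.0), 90.0) [[623.1 -55.5  82. ]] [[641.0, -38.0], [641.0, -74.0], [605.0, -73.0], [605.0, -38.0]]
((343.7059020996094, 163.32351684570312), (12.611852645874023, 12.854387283325195), 75.96376037597656) [[ 648.4 -139.2   82. ]] [[660.0, -121.0], [667.0, -151.0], [637.0, -157.0], [630.0, -127.0]]
```

```bash
python3 - <<'E'
from h import *
im=ctrl.get_image("wrist"); Rm=cv2.Rodrigues(im["rvec"])[0]
print(-Rm.T@np.ravel(im["tvec"]),Rm[2],im["intrinsics"]); print(ctrl.get_obs()["ee_pos"])
E
python3 -m creep '[{"tz":60,"tx":30,"ty":50,"rz":0.18},{"tx":290,"ty":540,"tz":120,"rz":1.24},{"tx":290,"ty":540,"tz":120,"rz":1.24},{"tx":290,"ty":540,"tz":120,"rz":1.24},{"tx":290,"ty":540,"tz":120,"rz":1.24},{"tx":290,"ty":540,"tz":120,"rz":1.24},{"tx":290,"ty":540,"tz":120,"rz":1.24},{"tx":290,"ty":540,"tz":120,"rz":1.24},{"tx":290,"ty":540,"tz":120,"rz":1.24},{"tx":290,"ty":540,"tz":120,"rz":1.24}]'
```

```text
[ 322.7295949  -538.36231039  385.04466255] [-0.23621988 -0.10671908 -0.96582152] [[284.06297535   0.         254.32426364]
 [  0.         284.06297535 190.39692454]
 [  0.           0.           1.        ]]
[ 259.2464433  -568.4766695   230.38429283]schema error: expected keys tx, ty, tz, rx, ry, rz, fingers
```

```bash
python3 -m creep '[{"tx":30,"ty":40,"tz":40,"rx":0,"ry":0,"rz":0.18,"fingers":0},{"tx":270,"ty":500,"tz":120,"rx":0,"ry":0,"rz":1.24,"fingers":0},{"tx":270,"ty":500,"tz":120,"rx":0,"ry":0,"rz":1.24,"fingers":0},{"tx":270,"ty":500,"tz":120,"rx":0,"ry":0,"rz":1.24,"fingers":0},{"tx":270,"ty":500,"tz":120,"rx":0,"ry":0,"rz":1.24,"fingers":0},{"tx":270,"ty":500,"tz":120,"rx":0,"ry":0,"rz":1.24,"fingers":0},{"tx":270,"ty":500,"tz":120,"rx":0,"ry":0,"rz":1.24,"fingers":0},{"tx":270,"ty":500,"tz":120,"rx":0,"ry":0,"rz":1.24,"fingers":0},{"tx":270,"ty":500,"tz":120,"rx":0,"ry":0,"rz":1.24,"fingers":0},{"tx":270,"ty":500,"tz":120,"rx":0,"ry":0,"rz":1.24,"fingers":0}]'
python3 - <<'E'
from h import *
im=ctrl.get_image("wrist");cv2.imwrite("pics/wrist1.png",im["pixels"]); Rm=cv2.Rodrigues(im["rvec"])[0]
print(-Rm.T@np.ravel(im["tvec"]))
E
```

```text
t: 1.55
ee_pos: [530.5, -65.8, 351.3]
orientation: [-1.254, 1.135, -1.136]
ft_force: [-0.5, -0.6, -0.5]
width: 87.7
[522.2393465   5.4082505 506.0965855]
```

View pics/wrist1.png

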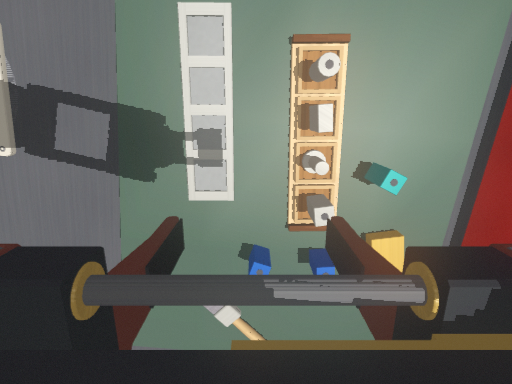

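```bash
cat > meas.py <<'E'
from h import *
import sys
im=ctrl.get_image("wrist"); p=im["pixels"]; o=ctrl.get_obs()
Rt=R.from_rotvec(o["orientation"]).as_matrix(); print(o["t"],o["ee_pos"].round(1),"jaw yaw",np.arctan2(Rt[1,2],Rt[0,2]).round(3),Rt[:,1].round(3))
hsv=cv2.cvtColor(p,cv2.COLOR_BGR2HSV)
def rect(m,z,name,big=True):
    cs=[c for c in cv2.findContours(m,0,1)[0] if cv2.contourArea(c)>60]
    if big: cs=[max(cs,key=cv2.contourArea)]
    for c in cs:
        r=cv2.minAreaRect(c); w=unproj(im,cv2.boxPoints(r),z)[:,:2]; e=np.diff(np.vstack([w,w[:1]]),axis=0); l=np.linalg.norm(e,axis=1)
        k=np.argmax(l); d=e[k]*np.sign(e[k][1]); mm=cv2.moments(c)
        q=unproj(im,[[mm["m10"]/mm["m00"],mm["m01"]/mm["m00"]]],z)[0,:2]
        print(name,np.round(r[0],1),"c",w.mean(0).round(1),"centroid",q.round(1),"size",l[:2].round(1),"yaw",np.arctan2(-d[0],d[1]).round(3))
roi=np.zeros(p.shape[:2],np.uint8); roi[0:215,165:245]=1
rect(((hsv[...,2]>150)&(hsv[...,1]<45)).astype(np.uint8)*roi,10,"rack")
roi[:]=0; roi[35:225,280:352]=1
rect(cv2.morphologyEx(((hsv[...,0]<25)&(hsv[...,1]>60)&(hsv[...,2]>120)).astype(np.uint8)*roi,cv2.MORPH_CLOSE,np.ones((5,5))),18,"wood")
rect(((hsv[...,2]>175)&(hsv[...,1]<50)).astype(np.uint8)*roi,82,"top",False)
E
python3 meas.py
python3 - <<'E'
import cv2
p=cv2.imread("pics/wrist1.png"); cv2.imwrite("pics/w1c.png",cv2.resize(p[30:240,270:420],None,fx=2.8,fy=2.8,interpolation=cv2.INTER_CUBIC))
E
```

```text
1.65 [530.4 -66.4 351.1] jaw yaw 0.1 [ 0.001  0.    -1.   ]
rack [212.5 101.5] c [454.5   6.3] centroid [445.6  33. ] size [ 96.4 321.8] yaw 0.098
wood [317.6 129.5] c [634.7 -20.4] centroid [625.2   7.3] size [315.6  91.5] yaw 0.162
top [323.2 215.7] c [ 648.4 -136.9] centroid [ 646.2 -135.2] size [31.2 29. ] yaw -1.337
top [316.  162.9] c [623.9 -54.6] centroid [626.9 -56.5] size [35.1 36.4] yaw 1.517
top [324. 119.] c [625.4  10.1] centroid [625.3  11. ] size [20.1 39.5] yaw 0.17
top [328.  65.] c [619.   82.4] centroid [618.7  82.4] size [30.4 29.8] yaw -0.175
```

View pics/w1c.png

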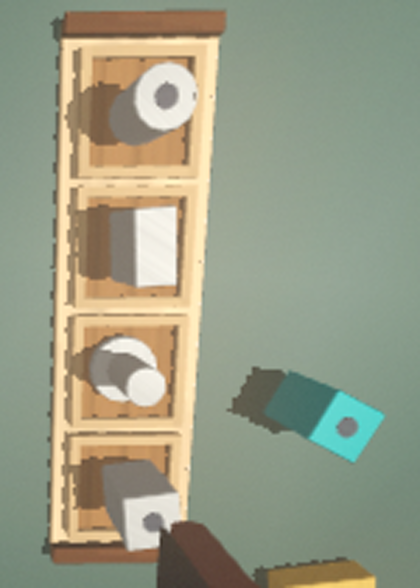

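Run:
```python
from h import *
im=ctrl.get_image("wrist"); p=im["pixels"]; g=cv2.cvtColor(p,cv2.COLOR_BGR2GRAY)
hsv=cv2.cvtColor(p,cv2.COLOR_BGR2HSV)
print("flanged top",unproj(im,[[322.4,167.8]],82).round(1),"foot top",unproj(im,[[270+124/2.8,30+368/2.8]],24).round(1))
m=((hsv[...,2]>150)&(hsv[...,1]<45)).astype(np.uint8); m[:, :165]=0; m[:,245:]=0; m[215:]=0
cs,h=cv2.findContours(m,cv2.RETR_CCOMP,1)
print(p[75,207],p[35,207],p[170,207])
c=max(cs,key=cv2.contourArea); q=cv2.approxPolyDP(c,8,True)[:,0]; w=unproj(im,q,10)[:,:2]; print("rack quad",q.tolist(),w.round(1).tolist(),w.mean(0))
# wood outer quad
# pockets: gray inside
m=np.zeros_like(g); m[(hsv[...,2]<205)&(hsv[...,1]<40)&(hsv[...,2]>60)]=1; m[:, :180]=0; m[:,236:]=0; m[205:]=0
for c in cv2.findContours(m,0,1)[0]:
    if cv2.contourArea(c)>400:
        r=cv2.minAreaRect(c); w=unproj(im,cv2.boxPoints(r),8)[:,:2]; print("pocket",np.round(r[0]),w.mean(0).round(1),np.linalg.norm(np.diff(w,axis=0),axis=1).round(0))
im=ctrl.get_image("top"); p=im["pixels"]; 
cv2.imwrite("pics/t2.png",cv2.resize(p[150:210,230:362],None,fx=6,fy=6,interpolation=cv2.INTER_CUBIC))
```

```text
flanged top [[633.2 -62.7  82. ]] foot top [[632.8 -62.4  24. ]]
[191 194 193] [189 191 191] [186 189 188]
rack quad [[178, 1], [185, 132], [220, 128], [222, 167], [186, 165], [188, 199], [233, 200], [244, 96], [232, 126], [231, 2]] [[389.7, 159.8], [407.8, -36.4], [467.0, -23.7], [475.2, -90.6], [411.8, -93.4], [417.8, -155.7], [499.5, -149.4], [503.0, 32.1], [487.1, -18.3], [470.6, 166.6]] [452.93283214 -20.90238018]
pocket [207.  85.] [440.6  42.8] [58. 59. 60.]
pocket [205.  34.] [433.1 117.6] [59. 59. 61.]
pocket [208. 102.] [443.8   2. ] [ 85. 329. 101.]
```

View pics/t2.png

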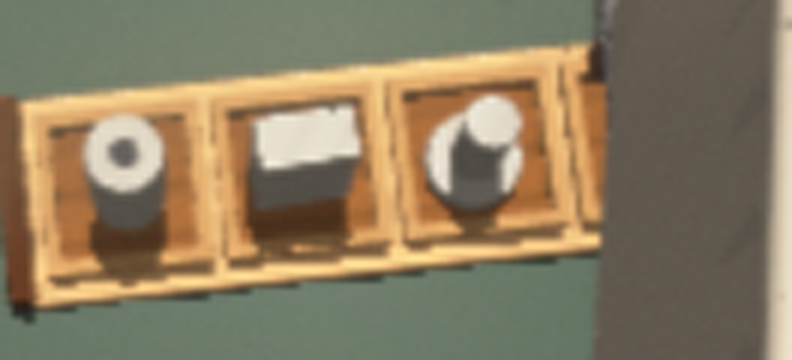

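```bash
python3 -m creep '[{"tx":88,"ty":150,"tz":-150,"rx":0,"ry":0,"rz":0,"fingers":0},{"tx":88,"ty":150,"tz":-150,"rx":0,"ry":0,"rz":0,"fingers":0},{"tx":88,"ty":150,"tz":-150,"rx":0,"ry":0,"rz":0,"fingers":0},{"tx":88,"ty":150,"tz":-150,"rx":0,"ry":0,"rz":0,"fingers":0},{"tx":88,"ty":150,"tz":-190,"rx":0,"ry":0,"rz":0,"fingers":0},{"tx":88,"ty":150,"tz":-230,"rx":0,"ry":0,"rz":0,"fingers":0},{"tx":88,"ty":150,"tz":-230,"rx":0,"ry":0,"rz":0,"fingers":0},{"tx":88,"ty":150,"tz":-230,"rx":0,"ry":0,"rz":0,"fingers":0},{"tx":88,"ty":150,"tz":-230,"rx":0,"ry":0,"rz":0,"fingers":0}]'
cat > look.py <<'E'
from h import *
import sys
for n in sys.argv[2:]:
    im=ctrl.get_image(n); cv2.imwrite(f"pics/{n}_{sys.argv[1]}.png",im["pixels"])
o=ctrl.get_obs(); Rt=R.from_rotvec(o["orientation"]).as_matrix(); print(round(o["t"],2),o["ee_pos"].round(1),"yaw",np.arctan2(Rt[1,2],Rt[0,2]).round(3),o["ft_force"].round(1),o["width"].round(1))
E
python3 look.py a wrist
```

```text
t: 2.88
ee_pos: [618.6, 80.9, 122.8]
orientation: [-1.251, 1.136, -1.139]
ft_force: [1.0, -0.6, 0.2]
width: 88.2Traceback (most recent call last):
  File "look.py", line 5, in <module>
    o=ctrl.get_obs(); Rt=R.from_rotvec(o["orientation"]).as_matrix(); print(round(o["t"],2),o["ee_pos"].round(1),"yaw",np.arctan2(Rt[1,2],Rt[0,2]).round(3),o["ft_force"].round(1),o["width"].round(1))
                                                                                                                                                                                   ^^^^^^^^^^^^^^^^
AttributeError: 'float' object has no attribute 'round'
```

View pics/wrist_a.png

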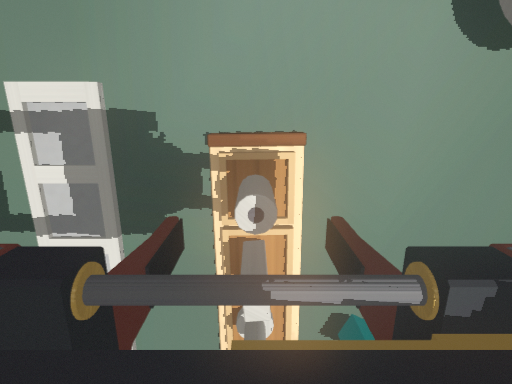

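```bash
sed -i 's/o\["width"\].round(1)/round(float(o["width"]),1)/' look.py; python3 look.py b
python3 - <<'E'
from h import *
im=ctrl.get_image("wrist"); print(unproj(im,[[256,214.5]],82)); print(proj(im,[[618.4,82.2,82]]))
E
```

```text
2.92 [618.4  81.1 122.6] yaw 0.097 [-0.5  0.7  0.5] 87.7
[[618.91000068  82.21178598  82.        ]]
[[255.30199251 214.45207328]]
```

```bash
python3 -m creep '[{"tx":0,"ty":1,"tz":-35,"rx":0,"ry":0,"rz":0,"fingers":0},{"tx":0,"ty":1,"tz":-70,"rx":0,"ry":0,"rz":0,"fingers":0},{"tx":0,"ty":1,"tz":-71,"rx":0,"ry":0,"rz":0,"fingers":0},{"tx":0,"ty":1,"tz":-71,"rx":0,"ry":0,"rz":0,"fingers":0},{"tx":0,"ty":1,"tz":-71,"rx":0,"ry":0,"rz":0,"fingers":255},{"tx":0,"ty":1,"tz":-71,"rx":0,"ry":0,"rz":0,"fingers":255},{"tx":0,"ty":1,"tz":-71,"rx":0,"ry":0,"rz":0,"fingers":255},{"tx":0,"ty":1,"tz":-71,"rx":0,"ry":0,"rz":0,"fingers":255},{"tx":0,"ty":1,"tz":-71,"rx":0,"ry":0,"rz":0,"fingers":255},{"tx":0,"ty":1,"tz":-71,"rx":0,"ry":0,"rz":0,"fingers":255}]'; python3 look.py c scene
```

```text
t: 4.22
ee_pos: [617.9, 82.4, 49.9]
orientation: [-1.252, 1.136, -1.138]
ft_force: [3.3, 1.1, -1.8]
width: 31.4
4.28 [617.9  82.4  49.9] yaw 0.097 [ 1.9 -0.3  0. ] 31.2
```

View pics/scene_c.png

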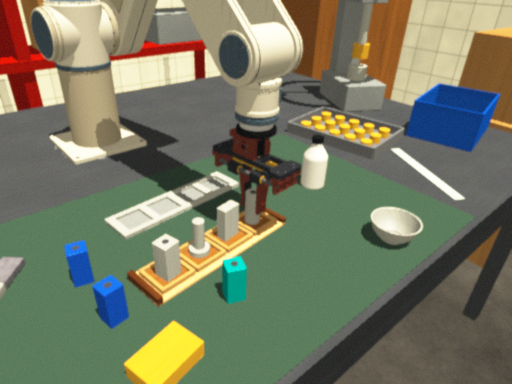

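```bash
python3 -m creep '[{"tx":0,"ty":0,"tz":30,"rx":0,"ry":0,"rz":0,"fingers":255},{"tx":0,"ty":0,"tz":70,"rx":0,"ry":0,"rz":0,"fingers":255},{"tx":0,"ty":0,"tz":105,"rx":0,"ry":0,"rz":0,"fingers":255},{"tx":-35,"ty":-40,"tz":110,"rx":0,"ry":0,"rz":0,"fingers":255},{"tx":-70,"ty":-80,"tz":110,"rx":0,"ry":0,"rz":0,"fingers":255},{"tx":-105,"ty":-120,"tz":110,"rx":0,"ry":0,"rz":0,"fingers":255},{"tx":-140,"ty":-160,"tz":110,"rx":0,"ry":0,"rz":0,"fingers":255},{"tx":-163,"ty":-189.5,"tz":110,"rx":0,"ry":0,"rz":0,"fingers":255},{"tx":-163,"ty":-189.5,"tz":80,"rx":0,"ry":0,"rz":0,"fingers":255},{"tx":-163,"ty":-189.5,"tz":50,"rx":0,"ry":0,"rz":0,"fingers":255}]'; python3 look.py d wrist top
```

```text
t: 5.52
ee_pos: [453.8, -107.6, 99.1]
orientation: [-1.253, 1.138, -1.139]
ft_force: [0.2, -0.4, -3.6]
width: 31.6
5.62 [ 451.5 -106.6   97.1] yaw 0.097 [-0.6  0.9 -4.3] 31.4
```

View pics/wrist_d.png

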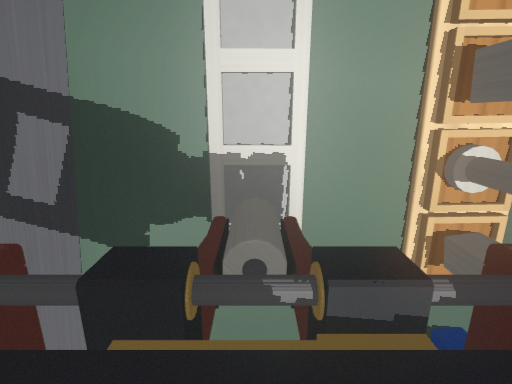

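```bash
python3 -m creep '[{"tx":1,"ty":0,"tz":-20,"rx":0,"ry":0,"rz":0,"fingers":255},{"tx":1,"ty":0,"tz":-40,"rx":0,"ry":0,"rz":0,"fingers":255},{"tx":1,"ty":0,"tz":-50,"rx":0,"ry":0,"rz":0,"fingers":255},{"tx":1,"ty":0,"tz":-54,"rx":0,"ry":0,"rz":0,"fingers":255},{"tx":1,"ty":0,"tz":-57,"rx":0,"ry":0,"rz":0,"fingers":255},{"tx":1,"ty":0,"tz":-57,"rx":0,"ry":0,"rz":0,"fingers":255},{"tx":1,"ty":0,"tz":-57,"rx":0,"ry":0,"rz":0,"fingers":255}]'; python3 look.py e wrist scene
```

```text
t: 6.5
ee_pos: [455.6, -107.2, 43.1]
orientation: [-1.253, 1.137, -1.138]
ft_force: [0.1, 0.0, -3.5]
width: 31.5
6.6 [ 455.5 -107.2   43. ] yaw 0.097 [ 0.5  1.2 -4.1] 31.7
```

View pics/wrist_e.png

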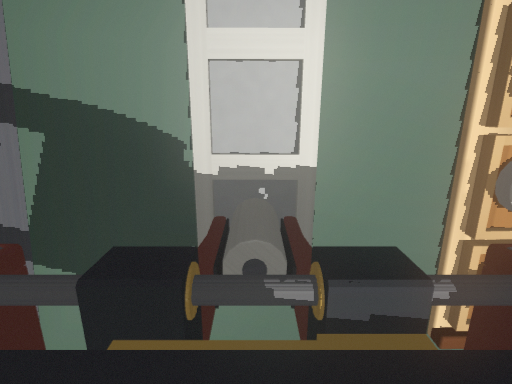

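View pics/scene_e.png

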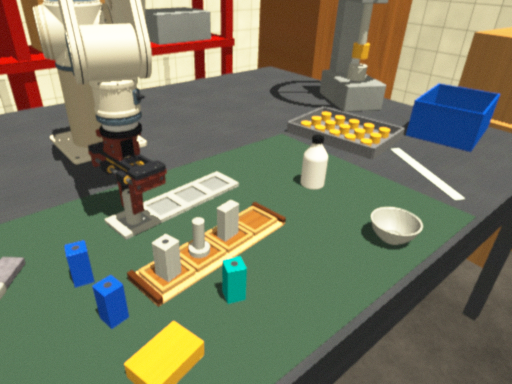

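```bash
python3 -m creep '[{"tx":0,"ty":0,"tz":-1,"rx":0,"ry":0,"rz":0,"fingers":255},{"tx":0,"ty":0,"tz":-1,"rx":0,"ry":0,"rz":0,"fingers":255},{"tx":0,"ty":0,"tz":-1,"rx":0,"ry":0,"rz":0,"fingers":0},{"tx":0,"ty":0,"tz":-1,"rx":0,"ry":0,"rz":0,"fingers":0},{"tx":0,"ty":0,"tz":-1,"rx":0,"ry":0,"rz":0,"fingers":0},{"tx":0,"ty":0,"tz":-1,"rx":0,"ry":0,"rz":0,"fingers":0},{"tx":0,"ty":0,"tz":25,"rx":0,"ry":0,"rz":0,"fingers":0},{"tx":0,"ty":0,"tz":65,"rx":0,"ry":0,"rz":0,"fingers":0},{"tx":0,"ty":0,"tz":100,"rx":0,"ry":0,"rz":0,"fingers":0}]'; python3 look.py f wrist
```

```text
t: 7.72
ee_pos: [455.2, -107.1, 143.8]
orientation: [-1.254, 1.137, -1.137]
ft_force: [-0.3, 0.6, -0.1]
width: 88.0
7.78 [ 457.5 -107.7  147.5] yaw 0.097 [ 0.8 -0.3  2.7] 87.8
```

View pics/wrist_f.png

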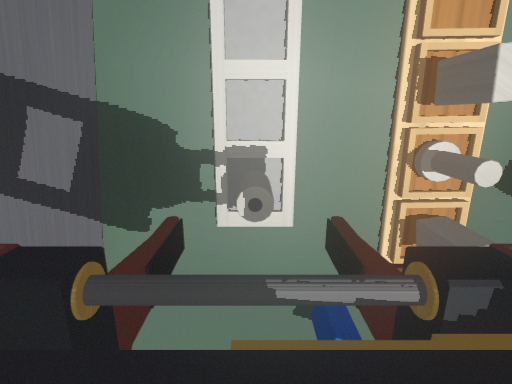

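```bash
python3 -m creep '[{"tx":42,"ty":29,"tz":0,"rx":0,"ry":0,"rz":0.07,"fingers":0},{"tx":84,"ty":58,"tz":0,"rx":0,"ry":0,"rz":0.07,"fingers":0},{"tx":126,"ty":87,"tz":0,"rx":0,"ry":0,"rz":0.07,"fingers":0},{"tx":170,"ty":117.5,"tz":0,"rx":0,"ry":0,"rz":0.07,"fingers":0},{"tx":170,"ty":117.5,"tz":-15,"rx":0,"ry":0,"rz":0.07,"fingers":0},{"tx":170,"ty":117.5,"tz":-20,"rx":0,"ry":0,"rz":0.07,"fingers":0},{"tx":170,"ty":117.5,"tz":-20,"rx":0,"ry":0,"rz":0.07,"fingers":0},{"tx":170,"ty":117.5,"tz":-20,"rx":0,"ry":0,"rz":0.07,"fingers":0}]'; python3 look.py g wrist;python3 - <<'E'
from h import *
im=ctrl.get_image("wrist"); p=im["pixels"]
print(proj(im,[[625.3,10.2,82]]))
hsv=cv2.cvtColor(p,cv2.COLOR_BGR2HSV); m=((hsv[...,2]>175)&(hsv[...,1]<50)).astype(np.uint8); m[:180]=0;m[245:]=0;m[:,:225]=0;m[:,300:]=0
for c in cv2.findContours(m,0,1)[0]:
    if cv2.contourArea(c)>100:
        r=cv2.minAreaRect(c); w=unproj(im,cv2.boxPoints(r),82); print(r,w.round(1).tolist(),w.mean(0))
E
```

```text
t: 8.78
ee_pos: [624.7, 9.6, 123.0]
orientation: [-1.283, 1.086, -1.086]
ft_force: [0.4, -0.3, 0.9]
width: 87.7
8.82 [625.    9.7 123.2] yaw 0.166 [-0.2  0.8 -0.2] 87.6
[[255.75095938 215.13829126]]
((249.0, 207.0), (36.0, 14.0), 90.0) [[612.3, 28.1, 82.0], [622.2, 29.7, 82.0], [626.8, 2.6, 82.0], [616.6, 0.9, 82.0]] [619.46276223  15.32636548  82.        ]
```

View pics/wrist_g.png

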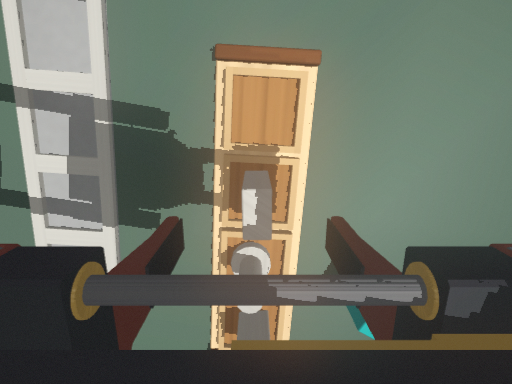

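```bash
python3 -m creep '[{"tx":0,"ty":0.5,"tz":-35,"rx":0,"ry":0,"rz":0,"fingers":0},{"tx":0,"ty":0.5,"tz":-70,"rx":0,"ry":0,"rz":0,"fingers":0},{"tx":0,"ty":0.5,"tz":-72,"rx":0,"ry":0,"rz":0,"fingers":0},{"tx":0,"ty":0.5,"tz":-72,"rx":0,"ry":0,"rz":0,"fingers":0},{"tx":0,"ty":0.5,"tz":-72,"rx":0,"ry":0,"rz":0,"fingers":255},{"tx":0,"ty":0.5,"tz":-72,"rx":0,"ry":0,"rz":0,"fingers":255},{"tx":0,"ty":0.5,"tz":-72,"rx":0,"ry":0,"rz":0,"fingers":255},{"tx":0,"ty":0.5,"tz":-72,"rx":0,"ry":0,"rz":0,"fingers":255},{"tx":0,"ty":0.5,"tz":-72,"rx":0,"ry":0,"rz":0,"fingers":255},{"tx":0,"ty":0.5,"tz":-72,"rx":0,"ry":0,"rz":0,"fingers":255}]'; python3 look.py h wrist
```

```text
t: 10.12
ee_pos: [625.3, 10.9, 50.6]
orientation: [-1.284, 1.085, -1.085]
ft_force: [0.7, 0.1, 0.1]
width: 31.3
10.18 [625.3  10.8  50.6] yaw 0.167 [ 0.1  0.7 -0.7] 27.3
```

View pics/wrist_h.png

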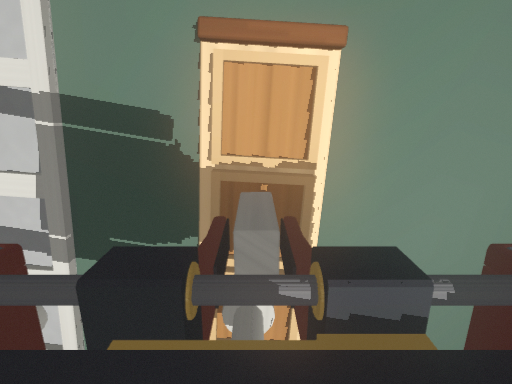

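```bash
python3 -m creep '[{"tx":0,"ty":0,"tz":0,"rx":0,"ry":0,"rz":0,"fingers":255},{"tx":0,"ty":0,"tz":0,"rx":0,"ry":0,"rz":0,"fingers":255},{"tx":0,"ty":0,"tz":0,"rx":0,"ry":0,"rz":0,"fingers":255}]'; python3 -m creep '[{"tx":0,"ty":0,"tz":30,"rx":0,"ry":0,"rz":0,"fingers":255},{"tx":0,"ty":0,"tz":70,"rx":0,"ry":0,"rz":0,"fingers":255},{"tx":0,"ty":0,"tz":110,"rx":0,"ry":0,"rz":0,"fingers":255},{"tx":-44,"ty":-11,"tz":110,"rx":0,"ry":0,"rz":-0.02,"fingers":255},{"tx":-88,"ty":-22,"tz":110,"rx":0,"ry":0,"rz":-0.04,"fingers":255},{"tx":-132,"ty":-33,"tz":110,"rx":0,"ry":0,"rz":-0.075,"fingers":255},{"tx":-177,"ty":-43.5,"tz":110,"rx":0,"ry":0,"rz":-0.075,"fingers":255},{"tx":-177,"ty":-43.5,"tz":100,"rx":0,"ry":0,"rz":-0.075,"fingers":255},{"tx":-177,"ty":-43.5,"tz":75,"rx":0,"ry":0,"rz":-0.075,"fingers":255},{"tx":-177,"ty":-43.5,"tz":50,"rx":0,"ry":0,"rz":-0.075,"fingers":255}]'; python3 look.py i wrist
```

```text
t: 10.55
ee_pos: [625.4, 10.9, 50.7]
orientation: [-1.283, 1.085, -1.085]
ft_force: [0.8, 0.8, -0.9]
width: 21.9
t: 11.8
ee_pos: [449.1, -32.6, 100.0]
orientation: [-1.25, 1.14, -1.142]
ft_force: [0.1, 0.3, -3.2]
width: 22.0
11.85 [447.2 -32.4  97.4] yaw 0.092 [-1.5 -0.  -7.1] 21.8
```

View pics/wrist_i.png

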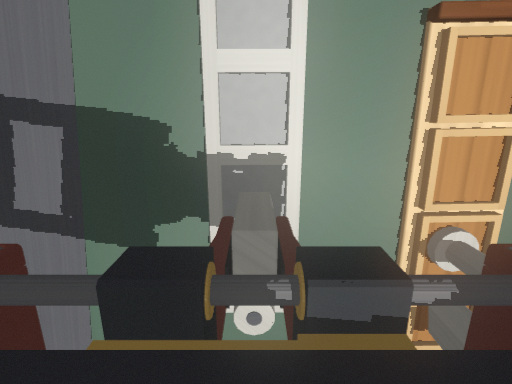

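```bash
python3 -m creep '[{"tx":0,"ty":0,"tz":-20,"rx":0,"ry":0,"rz":0,"fingers":255},{"tx":0,"ty":0,"tz":-40,"rx":0,"ry":0,"rz":0,"fingers":255},{"tx":0,"ty":0,"tz":-50,"rx":0,"ry":0,"rz":0,"fingers":255},{"tx":0,"ty":0,"tz":-55,"rx":0,"ry":0,"rz":0,"fingers":255},{"tx":0,"ty":0,"tz":-57.5,"rx":0,"ry":0,"rz":0,"fingers":255},{"tx":0,"ty":0,"tz":-57.5,"rx":0,"ry":0,"rz":0,"fingers":255},{"tx":0,"ty":0,"tz":-57.5,"rx":0,"ry":0,"rz":0,"fingers":255}]'; python3 look.py j wrist
```

```text
t: 12.72
ee_pos: [448.6, -32.7, 43.6]
orientation: [-1.251, 1.141, -1.142]
ft_force: [0.5, -0.1, -3.5]
width: 21.9
12.78 [448.6 -32.7  43.6] yaw 0.092 [ 0.6 -0.2 -3. ] 22.0
```

View pics/wrist_j.png

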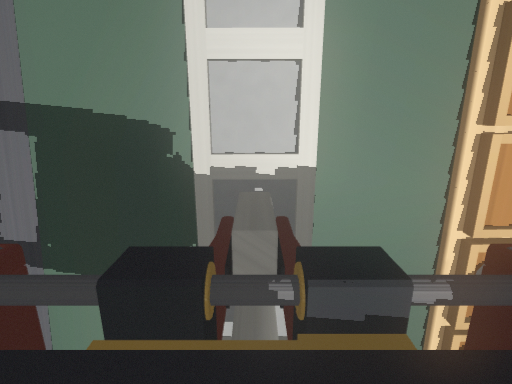

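```bash
python3 -m creep '[{"tx":0,"ty":0,"tz":-1,"rx":0,"ry":0,"rz":0,"fingers":255},{"tx":0,"ty":0,"tz":-1,"rx":0,"ry":0,"rz":0,"fingers":255},{"tx":0,"ty":0,"tz":-1,"rx":0,"ry":0,"rz":0,"fingers":0},{"tx":0,"ty":0,"tz":-1,"rx":0,"ry":0,"rz":0,"fingers":0},{"tx":0,"ty":0,"tz":-1,"rx":0,"ry":0,"rz":0,"fingers":0},{"tx":0,"ty":0,"tz":-1,"rx":0,"ry":0,"rz":0,"fingers":0},{"tx":0,"ty":0,"tz":25,"rx":0,"ry":0,"rz":0,"fingers":0},{"tx":0,"ty":0,"tz":65,"rx":0,"ry":0,"rz":0,"fingers":0},{"tx":0,"ty":0,"tz":100,"rx":0,"ry":0,"rz":0,"fingers":0}]'; python3 look.py k wrist
```

```text
t: 13.9
ee_pos: [448.2, -32.6, 144.3]
orientation: [-1.251, 1.141, -1.141]
ft_force: [1.4, 0.1, -0.2]
width: 86.1
13.95 [450.5 -32.8 147.9] yaw 0.092 [ 1.3 -0.   2.4] 87.3
```

View pics/wrist_k.png

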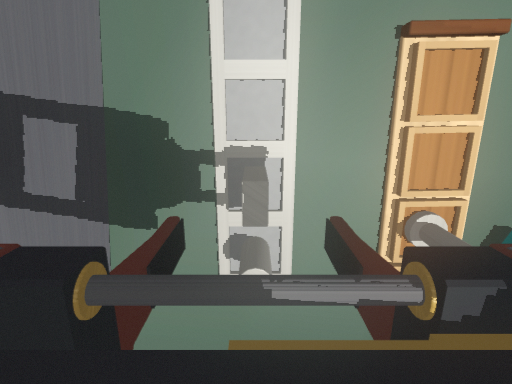

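```bash
python3 -m creep '[{"tx":46,"ty":-7,"tz":0,"rx":0,"ry":0,"rz":0,"fingers":0},{"tx":92,"ty":-15,"tz":0,"rx":0,"ry":0,"rz":0,"fingers":0},{"tx":138,"ty":-22,"tz":0,"rx":0,"ry":0,"rz":0,"fingers":0},{"tx":184,"ty":-29.5,"tz":0,"rx":0,"ry":0,"rz":0,"fingers":0},{"tx":184,"ty":-29.5,"tz":-15,"rx":0,"ry":0,"rz":0,"fingers":0},{"tx":184,"ty":-29.5,"tz":-20,"rx":0,"ry":0,"rz":0,"fingers":0},{"tx":184,"ty":-29.5,"tz":-20,"rx":0,"ry":0,"rz":0,"fingers":0},{"tx":184,"ty":-29.5,"tz":-20,"rx":0,"ry":0,"rz":0,"fingers":0}]'; python3 look.py l wrist
python3 - <<'E'
from h import *
im=ctrl.get_image("wrist"); p=im["pixels"]
print(proj(im,[[632.5,-62,82],[632.5,-62,24]]))
cv2.imwrite("pics/lc.png",cv2.resize(p[140:260,190:320],None,fx=5,fy=5,interpolation=cv2.INTER_CUBIC))
E
```

```text
t: 14.95
ee_pos: [631.7, -62.0, 123.5]
orientation: [-1.251, 1.141, -1.141]
ft_force: [0.3, 0.0, 0.1]
width: 88.0
15.0 [632.  -62.1 123.7] yaw 0.092 [ 0.4 -0.4  0.1] 87.7
[[256.12112696 215.40146055]
 [255.68928464 193.9342474 ]]
```

View pics/lc.png

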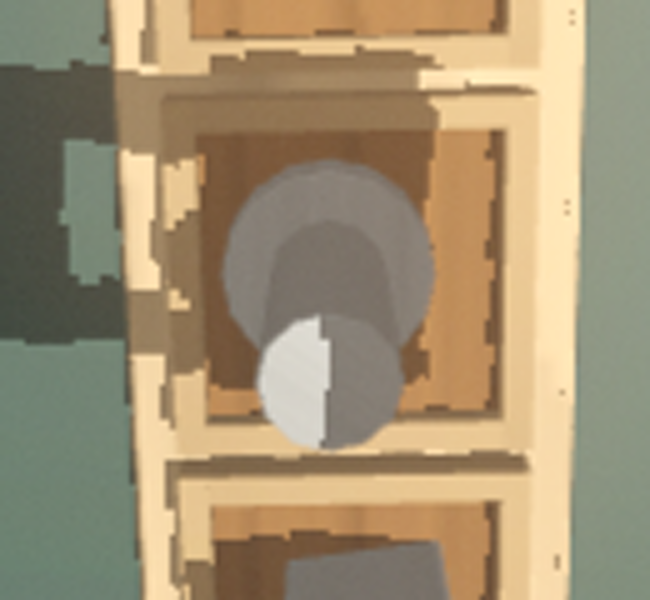

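```bash
python3 -m creep '[{"tx":0,"ty":-0.5,"tz":-35,"rx":0,"ry":0,"rz":0,"fingers":0},{"tx":0,"ty":-0.5,"tz":-70,"rx":0,"ry":0,"rz":0,"fingers":0},{"tx":0,"ty":-0.5,"tz":-71.5,"rx":0,"ry":0,"rz":0,"fingers":0},{"tx":0,"ty":-0.5,"tz":-71.5,"rx":0,"ry":0,"rz":0,"fingers":255},{"tx":0,"ty":-0.5,"tz":-71.5,"rx":0,"ry":0,"rz":0,"fingers":255},{"tx":0,"ty":-0.5,"tz":-71.5,"rx":0,"ry":0,"rz":0,"fingers":255},{"tx":0,"ty":-0.5,"tz":-71.5,"rx":0,"ry":0,"rz":0,"fingers":255},{"tx":0,"ty":-0.5,"tz":-71.5,"rx":0,"ry":0,"rz":0,"fingers":255},{"tx":0,"ty":-0.5,"tz":-71.5,"rx":0,"ry":0,"rz":0,"fingers":255},{"tx":0,"ty":-0.5,"tz":-71.5,"rx":0,"ry":0,"rz":0,"fingers":255}]'; python3 -m creep '[{"tx":0,"ty":0,"tz":0,"rx":0,"ry":0,"rz":0,"fingers":255},{"tx":0,"ty":0,"tz":0,"rx":0,"ry":0,"rz":0,"fingers":255},{"tx":0,"ty":0,"tz":0,"rx":0,"ry":0,"rz":0,"fingers":255}]'
```

```text
t: 16.3
ee_pos: [632.4, -62.7, 51.6]
orientation: [-1.251, 1.141, -1.141]
ft_force: [-0.8, -0.6, -2.6]
width: 21.3
t: 16.68
ee_pos: [632.4, -62.7, 51.6]
orientation: [-1.251, 1.141, -1.141]
ft_force: [1.2, -0.1, -0.4]
width: 21.8
```

```bash
python3 -m creep '[{"tx":0,"ty":0,"tz":30,"rx":0,"ry":0,"rz":0,"fingers":255},{"tx":0,"ty":0,"tz":70,"rx":0,"ry":0,"rz":0,"fingers":255},{"tx":0,"ty":0,"tz":110,"rx":0,"ry":0,"rz":0,"fingers":255},{"tx":-48,"ty":26,"tz":110,"rx":0,"ry":0,"rz":0,"fingers":255},{"tx":-96,"ty":52,"tz":110,"rx":0,"ry":0,"rz":0,"fingers":255},{"tx":-144,"ty":78,"tz":110,"rx":0,"ry":0,"rz":0,"fingers":255},{"tx":-191,"ty":105,"tz":110,"rx":0,"ry":0,"rz":0,"fingers":255},{"tx":-191,"ty":105,"tz":100,"rx":0,"ry":0,"rz":0,"fingers":255},{"tx":-191,"ty":105,"tz":75,"rx":0,"ry":0,"rz":0,"fingers":255},{"tx":-191,"ty":105,"tz":50,"rx":0,"ry":0,"rz":0,"fingers":255}]'; python3 look.py m wrist
```

```text
t: 17.92
ee_pos: [442.1, 42.3, 101.1]
orientation: [-1.25, 1.14, -1.142]
ft_force: [0.4, 0.1, -2.8]
width: 21.4
17.98 [440.1  42.1  98.5] yaw 0.092 [-1.3 -1.2 -5.6] 21.5
```

View pics/wrist_m.png

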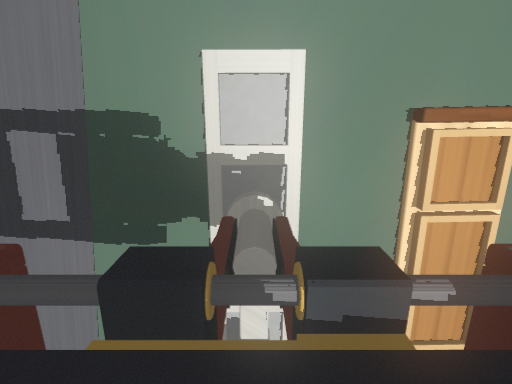

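```bash
python3 -m creep '[{"tx":0,"ty":0,"tz":-20,"rx":0,"ry":0,"rz":0,"fingers":255},{"tx":0,"ty":0,"tz":-40,"rx":0,"ry":0,"rz":0,"fingers":255},{"tx":0,"ty":0,"tz":-50,"rx":0,"ry":0,"rz":0,"fingers":255},{"tx":0,"ty":0,"tz":-55,"rx":0,"ry":0,"rz":0,"fingers":255},{"tx":0,"ty":0,"tz":-57.5,"rx":0,"ry":0,"rz":0,"fingers":255},{"tx":0,"ty":0,"tz":-57.5,"rx":0,"ry":0,"rz":0,"fingers":255},{"tx":0,"ty":0,"tz":-57.5,"rx":0,"ry":0,"rz":0,"fingers":255}]'; python3 look.py n wrist
```

```text
t: 18.85
ee_pos: [441.6, 42.4, 44.6]
orientation: [-1.251, 1.141, -1.142]
ft_force: [0.9, 0.2, -2.6]
width: 21.2
18.9 [441.6  42.4  44.6] yaw 0.092 [-0.9  0.4 -2.4] 21.6
```

View pics/wrist_n.png

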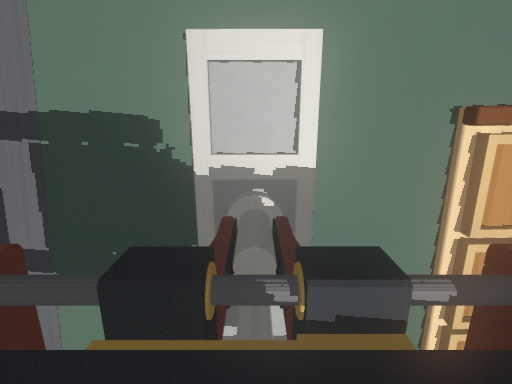

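```bash
python3 -m creep '[{"tx":0,"ty":0,"tz":-1,"rx":0,"ry":0,"rz":0,"fingers":255},{"tx":0,"ty":0,"tz":-1,"rx":0,"ry":0,"rz":0,"fingers":255},{"tx":0,"ty":0,"tz":-1,"rx":0,"ry":0,"rz":0,"fingers":0},{"tx":0,"ty":0,"tz":-1,"rx":0,"ry":0,"rz":0,"fingers":0},{"tx":0,"ty":0,"tz":-1,"rx":0,"ry":0,"rz":0,"fingers":0},{"tx":0,"ty":0,"tz":-1,"rx":0,"ry":0,"rz":0,"fingers":0},{"tx":0,"ty":0,"tz":25,"rx":0,"ry":0,"rz":0,"fingers":0},{"tx":0,"ty":0,"tz":65,"rx":0,"ry":0,"rz":0,"fingers":0},{"tx":0,"ty":0,"tz":100,"rx":0,"ry":0,"rz":0,"fingers":0}]'; python3 look.py o wrist
```

```text
t: 20.02
ee_pos: [441.2, 42.4, 145.3]
orientation: [-1.251, 1.141, -1.141]
ft_force: [0.8, 0.2, 0.1]
width: 86.5
20.07 [443.4  42.5 148.8] yaw 0.092 [1.5 0.8 2.7] 87.3
```

View pics/wrist_o.png

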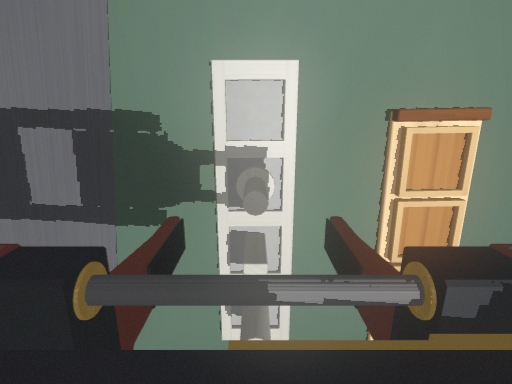

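```bash
python3 -m creep '[{"tx":41,"ty":-36,"tz":0,"rx":0,"ry":0,"rz":0.03,"fingers":0},{"tx":82,"ty":-72,"tz":0,"rx":0,"ry":0,"rz":0.06,"fingers":0},{"tx":123,"ty":-108,"tz":0,"rx":0,"ry":0,"rz":0.09,"fingers":0},{"tx":164,"ty":-144,"tz":0,"rx":0,"ry":0,"rz":0.13,"fingers":0},{"tx":207,"ty":-180.5,"tz":0,"rx":0,"ry":0,"rz":0.13,"fingers":0},{"tx":207,"ty":-180.5,"tz":-20,"rx":0,"ry":0,"rz":0.13,"fingers":0},{"tx":207,"ty":-180.5,"tz":-20,"rx":0,"ry":0,"rz":0.13,"fingers":0},{"tx":207,"ty":-180.5,"tz":-20,"rx":0,"ry":0,"rz":0.13,"fingers":0},{"tx":207,"ty":-180.5,"tz":-20,"rx":0,"ry":0,"rz":0.13,"fingers":0}]'; python3 look.py p
python3 - <<'E'
from h import *
im=ctrl.get_image("wrist"); p=im["pixels"]; cv2.imwrite("pics/wrist_p.png",p)
print(proj(im,[[648.4,-138,82]]))
cv2.imwrite("pics/pc.png",cv2.resize(p[140:260,190:320],None,fx=5,fy=5,interpolation=cv2.INTER_CUBIC))
E
```

```text
t: 21.2
ee_pos: [648.0, -137.3, 124.8]
orientation: [-1.306, 1.043, -1.044]
ft_force: [0.8, 0.4, 0.3]
width: 88.0
21.2 [ 648.  -137.3  124.8] yaw 0.223 [0.8 0.4 0.3] 88.0
[[255.52964405 215.92675641]]
```

View pics/pc.png

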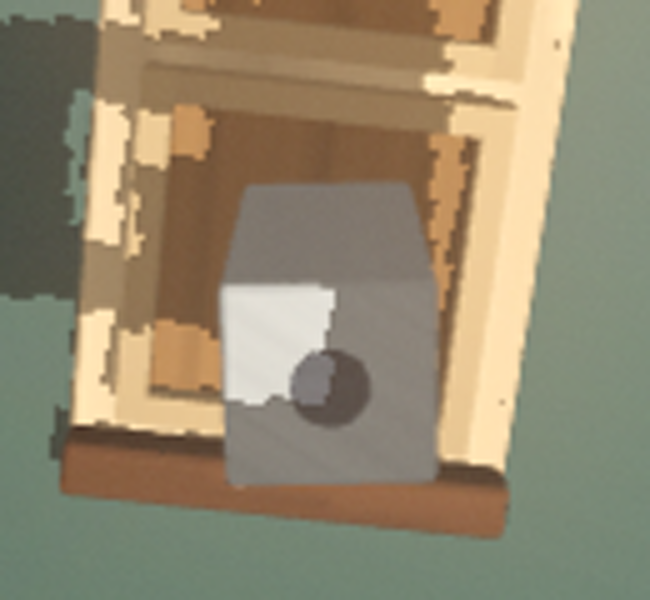

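```bash
python3 -m creep '[{"tx":0.5,"ty":-1.5,"tz":-35,"rx":0,"ry":0,"rz":0,"fingers":0},{"tx":0.5,"ty":-1.5,"tz":-70,"rx":0,"ry":0,"rz":0,"fingers":0},{"tx":0.5,"ty":-1.5,"tz":-73,"rx":0,"ry":0,"rz":0,"fingers":0},{"tx":0.5,"ty":-1.5,"tz":-73,"rx":0,"ry":0,"rz":0,"fingers":255},{"tx":0.5,"ty":-1.5,"tz":-73,"rx":0,"ry":0,"rz":0,"fingers":255},{"tx":0.5,"ty":-1.5,"tz":-73,"rx":0,"ry":0,"rz":0,"fingers":255},{"tx":0.5,"ty":-1.5,"tz":-73,"rx":0,"ry":0,"rz":0,"fingers":255},{"tx":0.5,"ty":-1.5,"tz":-73,"rx":0,"ry":0,"rz":0,"fingers":255},{"tx":0.5,"ty":-1.5,"tz":-73,"rx":0,"ry":0,"rz":0,"fingers":255},{"tx":0.5,"ty":-1.5,"tz":-73,"rx":0,"ry":0,"rz":0,"fingers":255}]'; python3 -m creep '[{"tx":0,"ty":0,"tz":0,"rx":0,"ry":0,"rz":0,"fingers":255}]'
```

```text
t: 22.5
ee_pos: [648.9, -139.7, 51.2]
orientation: [-1.306, 1.044, -1.044]
ft_force: [-0.3, 0.9, 1.0]
width: 31.9
t: 22.62
ee_pos: [648.9, -139.7, 51.3]
orientation: [-1.306, 1.044, -1.044]
ft_force: [0.1, -0.3, 1.6]
width: 32.3
```

```bash
python3 -m creep '[{"tx":0,"ty":0,"tz":30,"rx":0,"ry":0,"rz":0,"fingers":255},{"tx":0,"ty":0,"tz":70,"rx":0,"ry":0,"rz":0,"fingers":255},{"tx":0,"ty":0,"tz":110,"rx":0,"ry":0,"rz":0,"fingers":255},{"tx":-36,"ty":43,"tz":110,"rx":0,"ry":0,"rz":-0.03,"fingers":255},{"tx":-72,"ty":86,"tz":110,"rx":0,"ry":0,"rz":-0.06,"fingers":255},{"tx":-108,"ty":129,"tz":110,"rx":0,"ry":0,"rz":-0.09,"fingers":255},{"tx":-144,"ty":172,"tz":110,"rx":0,"ry":0,"rz":-0.13,"fingers":255},{"tx":-180,"ty":215,"tz":110,"rx":0,"ry":0,"rz":-0.13,"fingers":255},{"tx":-214.5,"ty":256.5,"tz":110,"rx":0,"ry":0,"rz":-0.13,"fingers":255},{"tx":-214.5,"ty":256.5,"tz":110,"rx":0,"ry":0,"rz":-0.13,"fingers":255}]'; python3 -m creep '[{"tx":0,"ty":0,"tz":-20,"rx":0,"ry":0,"rz":0,"fingers":255},{"tx":0,"ty":0,"tz":-50,"rx":0,"ry":0,"rz":0,"fingers":255},{"tx":0,"ty":0,"tz":-60,"rx":0,"ry":0,"rz":0,"fingers":255},{"tx":0,"ty":0,"tz":-60,"rx":0,"ry":0,"rz":0,"fingers":255}]';python3 look.py q wrist
```

```text
t: 23.88
ee_pos: [430.9, 118.5, 160.6]
orientation: [-1.256, 1.14, -1.137]
ft_force: [-0.1, -0.7, -2.7]
width: 32.2
t: 24.38
ee_pos: [434.2, 116.4, 100.7]
orientation: [-1.253, 1.143, -1.141]
ft_force: [-0.3, -0.3, -3.0]
width: 32.2
24.43 [434.6 116.6 101.3] yaw 0.091 [ 0.4  0.6 -3.3] 32.2
```

View pics/wrist_q.png

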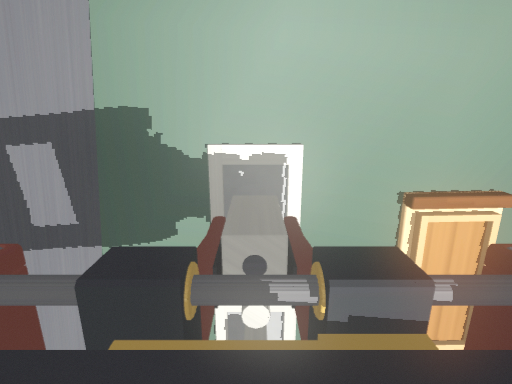

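Square is over the left-end pocket. Lower to TCP about 44 mm.

```bash
python3 -m creep '[{"tx":0,"ty":0,"tz":-20,"rx":0,"ry":0,"rz":0,"fingers":255},{"tx":0,"ty":0,"tz":-40,"rx":0,"ry":0,"rz":0,"fingers":255},{"tx":0,"ty":0,"tz":-50,"rx":0,"ry":0,"rz":0,"fingers":255},{"tx":0,"ty":0,"tz":-55,"rx":0,"ry":0,"rz":0,"fingers":255},{"tx":0,"ty":0,"tz":-56.5,"rx":0,"ry":0,"rz":0,"fingers":255},{"tx":0,"ty":0,"tz":-56.5,"rx":0,"ry":0,"rz":0,"fingers":255},{"tx":0,"ty":0,"tz":-56.5,"rx":0,"ry":0,"rz":0,"fingers":255}]'; python3 look.py r wrist
```

```text
t: 25.3
ee_pos: [434.6, 116.9, 45.1]
orientation: [-1.251, 1.141, -1.141]
ft_force: [-0.9, -0.1, -4.2]
width: 31.7
25.35 [434.6 116.9  45. ] yaw 0.092 [-0.1  0.7 -5. ] 31.9
```

View pics/wrist_r.png

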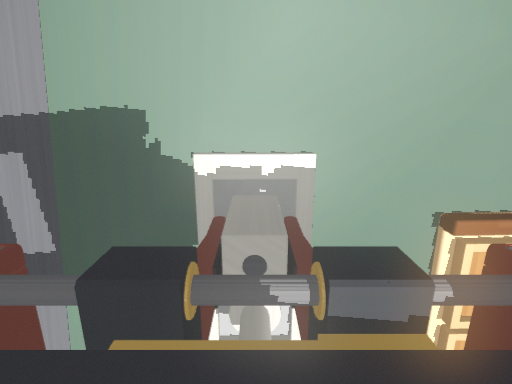

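```bash
python3 -m creep '[{"tx":0,"ty":0,"tz":-1.5,"rx":0,"ry":0,"rz":0,"fingers":255},{"tx":0,"ty":0,"tz":-1.5,"rx":0,"ry":0,"rz":0,"fingers":255},{"tx":0,"ty":0,"tz":-1.5,"rx":0,"ry":0,"rz":0,"fingers":0},{"tx":0,"ty":0,"tz":-1.5,"rx":0,"ry":0,"rz":0,"fingers":0},{"tx":0,"ty":0,"tz":-1.5,"rx":0,"ry":0,"rz":0,"fingers":0},{"tx":0,"ty":0,"tz":-1.5,"rx":0,"ry":0,"rz":0,"fingers":0},{"tx":0,"ty":0,"tz":25,"rx":0,"ry":0,"rz":0,"fingers":0},{"tx":0,"ty":0,"tz":65,"rx":0,"ry":0,"rz":0,"fingers":0},{"tx":0,"ty":0,"tz":110,"rx":0,"ry":0,"rz":0,"fingers":0}]'
python3 -m creep '[{"tx":0,"ty":0,"tz":60,"rx":0,"ry":0,"rz":0,"fingers":0},{"tx":40,"ty":-50,"tz":120,"rx":0,"ry":0,"rz":0,"fingers":0},{"tx":80,"ty":-180,"tz":200,"rx":0,"ry":0,"rz":0,"fingers":0},{"tx":80,"ty":-180,"tz":200,"rx":0,"ry":0,"rz":0,"fingers":0},{"tx":80,"ty":-180,"tz":200,"rx":0,"ry":0,"rz":0,"fingers":0},{"tx":80,"ty":-180,"tz":200,"rx":0,"ry":0,"rz":0,"fingers":0},{"tx":80,"ty":-180,"tz":200,"rx":0,"ry":0,"rz":0,"fingers":0}]'; python3 look.py s wrist scene
```

```text
t: 26.48
ee_pos: [433.7, 116.7, 155.5]
orientation: [-1.253, 1.142, -1.141]
ft_force: [0.3, -0.3, -0.7]
width: 87.6
t: 27.35
ee_pos: [513.5, -62.8, 353.8]
orientation: [-1.252, 1.143, -1.14]
ft_force: [-0.3, 0.4, -1.1]
width: 88.0
27.45 [513.3 -62.1 353.5] yaw 0.093 [0.4 0.7 0.3] 87.8
```

View pics/wrist_s.png

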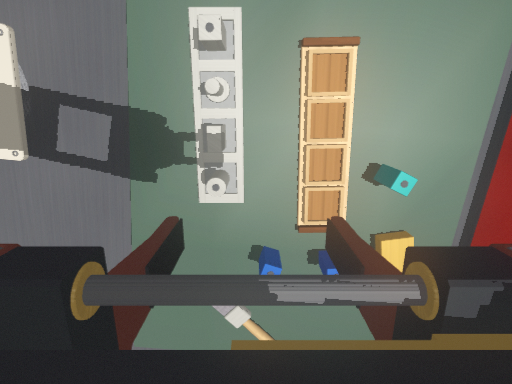

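View pics/scene_s.png

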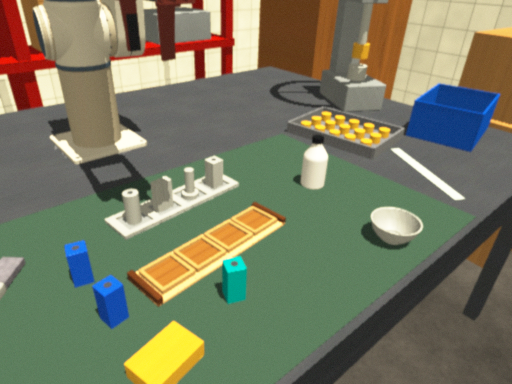

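```bash
python3 -c "
from workcell import ctrl
print(ctrl.close_job())"
```

```text
the job is handed in; nothing more can be done
None
```

All four punches now stand upright in the metal rack in reverse order: from left to right, square, flanged, blade, round. They started in the wooden row as round, blade, flanged, square.

I moved them one at a time, gripping each across the row and setting each foot within about 1 mm of the pocket floor before letting go. I handed the job in at about 27 s.

- **Final pictures:** the wrist and scene views show each punch upright in its own pocket and the wooden trays empty. The oil bottle is still where it stood, at pixel (314, 165) in the scene view.
- **Robot state:** it was raised clear with the gripper open. The wrist force stayed below about 8 N in every reading I took, and I only read it between moves.
- **Measurements that disagreed:**
  - My first rack outline took in bench pixels, and my first flanged-punch centre mixed foot and stem. I redid both before acting on them.
  - The automatic blade outline taken just before its grasp was spoiled by shadow, so I went by the picture and the earlier two-camera position.
  - The measured tool height read 1 to 3.5 mm above the commanded height, so I set the lowering depths mainly from the measured value.

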